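# Pop the contact grill's lower plate out and trap it at the spout

### The job

The open contact grill's lower plate has to come loose for washing: with one fingertip press the orange release key right down, and with the other finger, standing in front of the plate's pouring spout, catch the plate as the spring ejector pops it out, before it runs off the sloping grill. Keep the key down until the plate rests against that other finger, and finish like that, the popped plate still held back lightly by the finger and lying on its rails. Do not lift or carry anything, do not shove the plate back in, and leave the drip tray and the other things on the worktop where they stand.

Things in the scene. Friction and masses are not known exactly. Their poses are not given: they have to be found in the camera images.
- grill: Contact grill, fixed, 240 mm wide; lid stands open at its back (+x), top 340 mm high. Origin: middle of its base, on the worktop. Front looks along its -x, z up. The bed falls 15 degrees to the front. Two grey front feet with ledges 50 mm high, 72 to 150 mm ahead of the origin, at |y| 50 to 112 mm, gap between; -y ledge: thermostat knob, 64 mm high. Side rims 86 (front) to 137 mm high.
- release (a joint): Travel of the release key in m: 0 up, 0.010 fully down. A spring pushes it up again when let go (2.4 N, 4 N when down, plus about 1 N of latch friction). The latch frees the plate at about 0.005.
- release_top (a point): Middle of the top of the orange ribbed release key on the +y ledge: a cap 26 mm (grill x) by 32 mm (grill y), pressed straight down. When up, its top is 64 mm above the worktop and 14 mm above its ledge, at grill x = -125, y = +68 mm.
- plate: Loose black ribbed plate, 0.44 to 0.7 kg, 190 mm wide, 160 long plus spout, on slippery rails. Origin: midline of its underside, 58 mm behind its wide front edge; latched it is within 2 mm of grill x = y = 0, z = 98 mm; axes parallel to the grill's. Freed, the ejector pushes it 12 mm down the slope (grill -x), then it slides on by its weight (0.5 to 1 N) and runs off in under half a second.
- spout (a point): Middle of the front face of the plate's pouring spout, a trough 60 mm wide (grill y) sticking out 40 mm; latched it is at grill x = -97, y = 0, z = 72 mm. Its lip spans about 62 to 80 mm above the worktop. The drip tray below is 26 mm high. A finger standing level with the key (grill x = -125 mm), 68 mm beside it, lets the plate pop 15 to 20 mm; the key's end height there clears the tray.
- drip_tray: Loose aluminium drip tray under the spout, 85 x 78 mm, 26 mm high, between the front feet. Origin: middle of its underside.
- ramekin: Loose white bowl, 84 mm across, 42 mm high, in front of the grill. Origin: middle of its underside.
- tumbler: Loose green glass, 72 mm across, 88 mm high, beside the grill. Origin: middle of its underside.
- spatula: Loose spatula, 260 mm long, lying left of the robot. Origin: middle of its underside.
- mug: Loose blue mug, 82 mm across, 94 mm high. Origin: middle of its underside.
- pepper_mill: Loose dark wooden pepper mill, 54 mm across, 140 mm high. Origin: middle of its underside.
- spice_jar: Loose amber jar with red cap, 54 mm across, 95 mm high. Origin: middle of its underside.
- flask: Loose green bottle with a steel cap, 68 mm across, 230 mm high, at the far side. Origin: middle of its underside.

How it is judged:
By the outcome, as a careful person would: the job done as asked, in the order asked, and still so for the second after the job is handed in, while the arm keeps its last pose, push and grip.
It also fails if it takes over 32 s, if anything falls off the work surface, if the arm or the gripper's body presses on something with over 40 N, if the wrist force passes 120 N, or if a joint passes its speed limit or range.

### The arm

A 6-joint arm with a two-finger parallel gripper is mounted at the origin on the work surface. World frame = base frame: x ahead of the robot, y to its left, z up, the work surface at z = 0. Lengths are in m, angles in rad, forces in N, time in s.
With the tool pointing down it reaches from about 0.35 to 0.95 m from the base axis. Payload 17.4 kg.
Tool frame: the origin (TCP) lies on the front face of the gripper's body, between the roots of the fingers; the fingertips stand 84 mm ahead of it and the grasp point (between the pads) lies 65 mm ahead of it; y points along the fingers, x is the direction in which the jaws open and shut, and the axes are right-handed (so a half turn about y gives the same grasp; the last joint's range is limited). The gripper opens to 93 mm and grips with 3 to 60 N. Pads are 15 mm wide; open, the fingers measure 128 mm over their backs; the gripper's body (75 mm by 188 mm) begins 65 mm behind the grasp point.
Start: joints at [-1.33, 0.116, 1.442, -0, 1.584, -0.038], TCP at [0.186, -0.649, 0.303] pointing down, gripper open.
Joint ranges: [-2.83, 2.83], [-0.83, 2.19], [0.07, 2.5], [-1.14, 4.28], [0.01, 3], [-2.97, 2.97]. Speed limits (rad/s): [1.89, 1.89, 2.22, 3.14, 3.14, 3.14].

### API

Orientations are given as a unit quaternion [w, x, y, z].
In Python, from bench import env gives the robot as it stands. The module is installed in compiled form; this text tells all that it offers.
- The arm moves only by the shell command python3 -m handwheel 'ROWS' [FORCE]. ROWS is JSON, a list of rows, each a list of 7 numbers: the shift along the tool's x, y, z in mm, then the turn, a rotation vector about the tool's x, y, z in rad, then the finger opening in mm, from 0 to 93. A call has 1 to 8 rows; each row shifts and turns the commanded pose from where the row before left it, along the tool's axes as they then stand; what a row does not reach is not made up. A row lasts 1/10 s, in which the tool goes at most 50 mm and 8.59 degrees, less where a joint would pass 70% of its speed; a pose out of reach is approached as far as the arm can. A call is refused whole if a number of a shift passes 50 or a number of a turn 0.15, either way. A call with a gripper value outside its range is refused whole. The fingers move at their own pace and stop on an object; FORCE is the grip in N (left out, the last holds). Time passes only in rows, so rows that do not move let the fingers close. It gives the time, the measured TCP pose, the force and the opening at its end, in the units of the state.
- env.observe(): the state, without advancing time (a new reading comes with each control period).
- env.get_image(name): name is "scene" or "top"; returns a dict with "image" (384x512x3 uint8, red, green, blue), "depth" (384x512 float32, m along the optical axis (not along the pixel's ray), 0 where there is no reading), "K" (3x3 intrinsics, pixels), "R" (3x3) and "t" (3): a world point X has camera coordinates R X + t. Camera axes: x right, y down, z forward; pixel columns grow to the right and rows downward; lengths in m; the calibration is good to about 2 mm. A picture is of the moment at which its call begins.
- env.job_done(): hands the job in, once; it reports no verdict.
The state is a dict: "time_s": time; "qpos": joint angles; "qvel": joint speeds; "effort": joint torques, N m; "position": TCP position; "ee_rot": TCP orientation; "contact_force": force on the tool from outside, world axes, zero at the start; "torque": the same for the moment, N m; "finger_gap": finger opening in m.
Only numpy, scipy, OpenCV 4.12 (cv2) and the standard library are available. Lean on these libraries where they do the work, as an engineer would, in place of code of your own. Each camera call takes 0.05 s, during which the arm holds its last target.

## Working session

There is one attempt and no reset: what is moved stays moved. The work goes in short steps, Python scripts to look and compute and a shell command to move; the robot and the scene stay as the last step left them, time stands still between calls to the robot, and variables do not carry over. Pictures are saved under pics/ and viewed, and the job is handed in when it is done.

```bash
mkdir -p pics
python3 - <<'E'
from bench import env
import cv2, numpy as np
print({k:np.round(v,3).tolist() for k,v in env.observe().items()})
for n in("scene","top"):
    d=env.get_image(n); cv2.imwrite(f"pics/{n}0.png",d["image"][:,:,::-1]); np.savez(f"{n}0.npz",**d)
    print(n,d["K"].round(1).tolist(),d["R"].round(3).tolist(),d["t"].round(3).tolist())
E
```

```text
{'time_s': 0.0, 'qpos': [-1.33, 0.116, 1.442, 0.0, 1.584, -0.038], 'qvel': [0.001, -0.003, 0.002, -0.003, 0.001, -0.001], 'effort': [-0.004, -72.127, -62.262, 0.078, 0.024, -0.0], 'position': [0.186, -0.649, 0.302], 'ee_rot': [0.565, -0.564, 0.426, -0.425], 'contact_force': [0.44, -0.155, 0.071], 'torque': [0.017, -0.005, 0.107], 'finger_gap': 0.093}
scene [[416.3, 0.0, 253.4], [0.0, 416.3, 192.6], [0.0, 0.0, 1.0]] [[0.827, 0.562, 0.018], [0.447, -0.637, -0.628], [-0.342, 0.527, -0.778]] [-0.494, -0.107, 1.225]
top [[349.8, 0.0, 254.5], [0.0, 349.8, 184.2], [0.0, 0.0, 1.0]] [[-0.01, -0.999, 0.031], [-0.981, 0.004, -0.193], [0.193, -0.032, -0.981]] [0.098, 0.524, 0.925]
```

View pics/scene0.png

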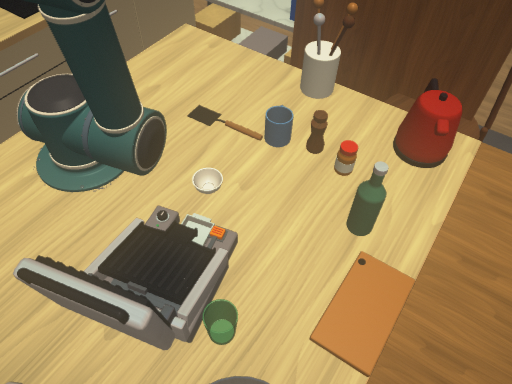

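View pics/top0.png

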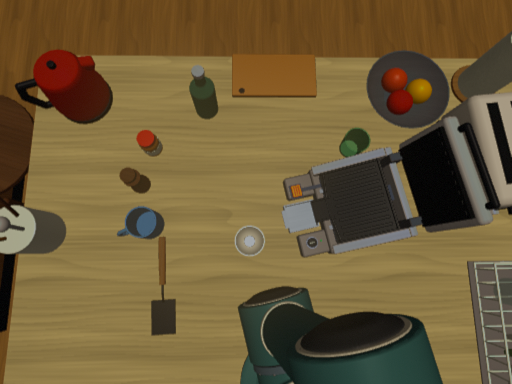

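The scene view shows the key at about (217,232) and the top view shows it at about (296,188). The tray is at (299,217) and the knob at (312,241) in the top view. I'll enlarge these areas.

Run:
```python
import cv2
a=cv2.imread("pics/top0.png")[140:265,265:425]; cv2.imwrite("pics/topc.png",cv2.resize(a,None,fx=5,fy=4.8,interpolation=cv2.INTER_CUBIC)[:600])
a=cv2.imread("pics/scene0.png")[195:315,90:250]; cv2.imwrite("pics/scenec.png",cv2.resize(a,None,fx=5,fy=5,interpolation=cv2.INTER_CUBIC))
```

```text
(no output)
```

View pics/topc.png

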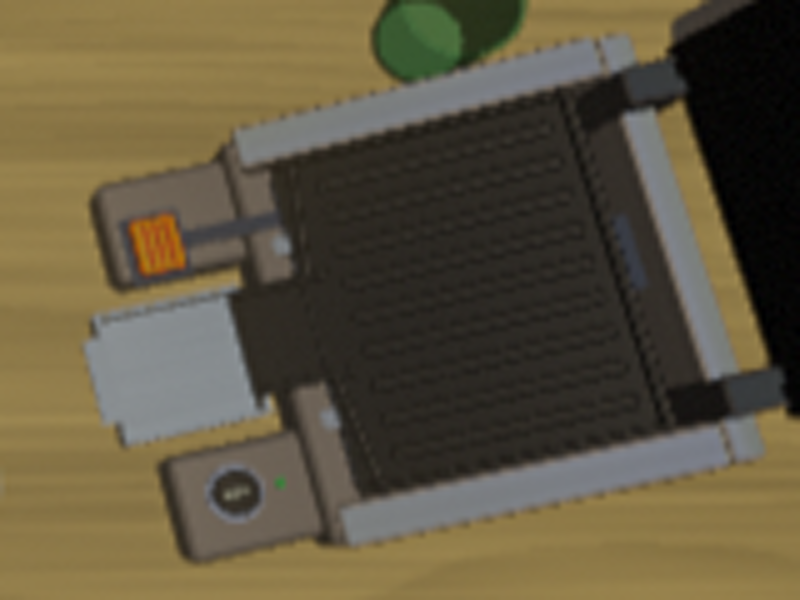

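View pics/scenec.png

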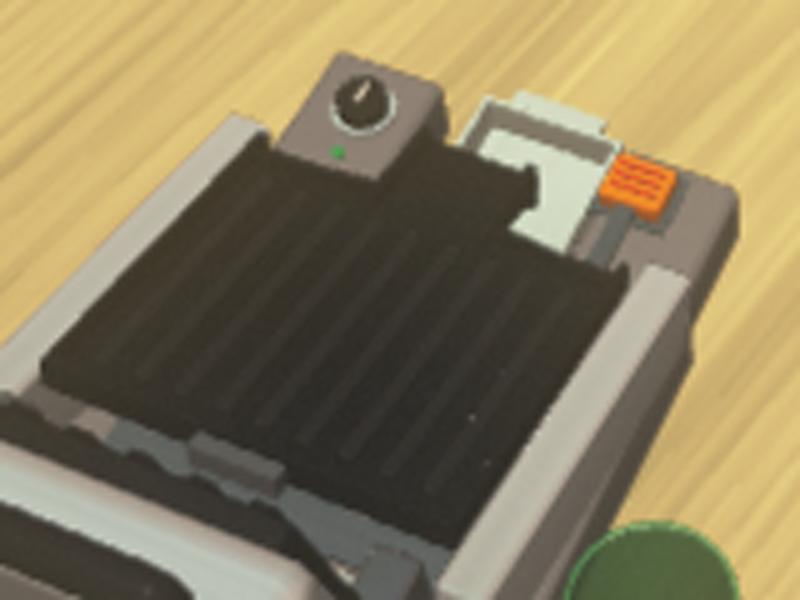

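```bash
cat > h.py <<'E'
import numpy as np
def ray(d,u,v,z):
    K,R,t=d["K"],d["R"],d["t"]; c=-R.T@t
    r=R.T@np.linalg.inv(K)@np.array([u+.0,v+.0,1]); return c+r*(z-c[2])/r[2]
def dep(d,u,v):
    u0,v0=int(round(u)),int(round(v)); z=d["depth"][v0,u0]; K,R,t=d["K"],d["R"],d["t"]
    return R.T@(np.linalg.inv(K)@np.array([u,v,1])*z-t)
E
python3 - <<'E'
from h import *
import cv2
T=dict(np.load("top0.npz"));S=dict(np.load("scene0.npz"))
for n,d in(("T",T),("S",S)): print(n,"cam",(-d["R"].T@d["t"]).round(3))
for n,d,u,v,z in(("keyT",T,296.4,191.3,.064),("keyS",S,217.6,231,.064),("knobT",T,311.8,242.7,.064),("knobS",S,162.4,215,.064),("spA",T,312,200.8,.08),("spB",T,318.6,222.3,.08),
 ("spS_l",S,198.0,230.0,.08)):
    print(n,ray(d,u,v,z).round(4),dep(d,u,v).round(4))
# orange top pixels by depth
for n,d in(("T",T),("S",S)):
    hsv=cv2.cvtColor(d["image"],cv2.COLOR_RGB2HSV); m=(hsv[...,0]<18)&(hsv[...,1]>180)&(hsv[...,2]>120)
    w=np.zeros_like(m); 
    if n=="T": w[175:200,285:310]=1
    else: w[220:245,200:235]=1
    v,u=np.nonzero(m&w); P=np.array([dep(d,a,b) for a,b in zip(u,v)])
    print(n,len(P),P[:,2].round(3).tolist()[:12]); Q=P[P[:,2]>.060]; print(Q.mean(0).round(4),np.median(Q,0).round(4),Q.min(0).round(3),Q.max(0).round(3))
# rims: fit yaw from top cam, edges crop->px
f=lambda a,b:(265+a/5,140+b/4.8)
# front feet outer top front corners z=.05
for nm,a,b in(("footKey front-out",95,190),("footKey front-in",122,290),("footKnob front-in",163,465),("footKnob front-out",190,562)):
    print(nm,ray(T,*f(a,b),.05).round(4))
E
```

```text
T cam [0.336 0.126 1.006]
S cam [ 0.875 -0.436  0.895]
keyT [ 0.5012 -0.0198  0.064 ] [ 0.5014 -0.02    0.0626]
keyS [ 0.5062 -0.0188  0.064 ] [ 0.5072 -0.0199  0.0662]
knobT [ 0.3616 -0.0565  0.064 ] [ 0.3616 -0.056   0.0666]
knobS [ 0.3671 -0.0588  0.064 ] [ 0.3678 -0.0593  0.0651]
spA [ 0.4723 -0.0586  0.08  ] [ 0.4709 -0.0567  0.0892]
spB [ 0.4145 -0.0738  0.08  ] [ 0.421  -0.0903  0.0033]
spS_l [ 0.474  -0.0508  0.08  ] [ 0.4361 -0.0144  0.0029]
T 72 [0.062, 0.064, 0.063, 0.066, 0.062, 0.061, 0.064, 0.065, 0.063, 0.063, 0.063, 0.063]
[ 0.5015 -0.0176  0.0771] [ 0.5044 -0.0194  0.0637] [ 0.336 -0.033  0.06 ] [0.519 0.126 1.006]
S 116 [0.064, 0.064, 0.066, 0.065, 0.064, 0.065, 0.066, 0.061, 0.063, 0.063, 0.066, 0.067]
[ 0.5065 -0.0208  0.0647] [ 0.5066 -0.0213  0.0649] [ 0.49  -0.035  0.061] [ 0.522 -0.006  0.069]
footKey front-out [0.5371 0.0118 0.05  ]
footKey front-in [ 0.4781 -0.0017  0.05  ]
footKnob front-in [ 0.378  -0.0211  0.05  ]
footKnob front-out [ 0.3241 -0.0338  0.05  ]
```

Run:
```python
from h import *
T=dict(np.load("top0.npz"));S=dict(np.load("scene0.npz"))
f=lambda a,b:(265+a/5,140+b/4.8); g=lambda a,b:(90+a/5,195+b/5)
L=[("keyT",(-.125,.068),ray(T,*f(157,243),.064)),("keyS",(-.125,.068),ray(S,*g(640,178),.064)),
("f1",(-.15,.112),ray(T,*f(95,190),.05)),("f2",(-.15,.05),ray(T,*f(122,290),.05)),("f3",(-.15,-.05),ray(T,*f(163,465),.05)),("f4",(-.15,-.112),ray(T,*f(190,562),.05)),
("s1",(-.097,.03),ray(T,*f(235,292),.08)),("s2",(-.097,-.03),ray(T,*f(268,395),.08)),
("S f1",(-.15,.112),ray(S,*g(738,192),.05)),("S f4",(-.15,-.112),ray(S,*g(338,55),.05)),("S f3",(-.15,-.05),ray(S,*g(444,88),.05))]
A=np.array([l[1] for l in L]);B=np.array([l[2][:2] for l in L])
def fit(A,B):
    a=A-A.mean(0);b=B-B.mean(0);U,s,V=np.linalg.svd(a.T@b);R=(U@V).T
    return R,B.mean(0)-R@A.mean(0)
for nm,idx in(("all",range(11)),("T",[0,2,3,4,5,6,7]),("S",[1,8,9,10])):
    idx=list(idx);R,t=fit(A[idx],B[idx]); print(nm,t.round(4),np.degrees(np.arctan2(R[1,0],R[0,0])).round(2),"key",(R@[-.125,.068]+t).round(4),"fing",(R@[-.125,0]+t).round(4))
    for i in idx: print("  ",L[i][0],((B[i]-R@A[i]-t)*1000).round(1))
for p in[(T,235,128,345,545,f),]:
  pass
for z0,z1,a,b in((.086,.137,(235,128),(605,38)),(.086,.137,(345,545),(735,462))):
    d=ray(T,*f(*a),z0)-ray(T,*f(*b),z1); print("rim dir",np.degrees(np.arctan2(-d[0],d[1])).round(2),np.linalg.norm(d[:2]))
```

```text
all [ 0.4654 -0.1584] -77.25 key [ 0.5042 -0.0214] fing [ 0.4378 -0.0364]
   keyT [-1.1  1.6]
   keyS [2.1 4.1]
   f1 [-4.5 -0.9]
   f2 [-3.  -0.6]
   f3 [-5.6  2. ]
   f4 [1.  2.9]
   s1 [-1.1 -1.4]
   s2 [-0.2 -3.4]
   S f1 [ 2.2 -2.3]
   S f4 [ 6.7 -1.6]
   S f3 [ 3.5 -0.4]
T [ 0.4628 -0.1584] -77.5 key [ 0.5021 -0.0217] fing [ 0.4357 -0.0364]
   keyT [0.9 1.8]
   f1 [-2.6 -0.5]
   f2 [-1.  -0.5]
   f3 [-3.5  1.7]
   f4 [3.1 2.4]
   s1 [ 1.1 -1.4]
   s2 [ 2.  -3.6]
S [ 0.4705 -0.1581] -76.67 key [ 0.5078 -0.0208] fing [ 0.4417 -0.0365]
   keyS [-1.5  3.5]
   S f1 [-1.1 -3.3]
   S f4 [ 2.8 -0.4]
   S f3 [-0.2  0.2]
rim dir 11.32 0.1902139521971864
rim dir 12.34 0.18965246418517262
```

```bash
cat >> h.py <<'E'
from scipy.spatial.transform import Rotation as Ro
def R_of(q): return Ro.from_quat([q[1],q[2],q[3],q[0]])
def go(o,target,gy=np.radians(12.5),sgn=1):
    R=R_of(o["ee_rot"]); p=np.array(o["position"])
    xs=np.array([np.cos(gy),np.sin(gy),0])*sgn; z=np.array([0,0,-1.]); y=np.cross(z,xs)
    Rt=Ro.from_matrix(np.c_[xs,y,z])
    print("axes x,y,z",R.as_matrix().T.round(3).tolist()); print("p",p.round(4),"gap",round(o["finger_gap"],4),"F",np.round(o["contact_force"],2),"t",o["time_s"])
    print("shift in tool mm",(R.inv().apply(np.array(target)-p)*1000).round(1),"rotvec",(R.inv()*Rt).as_rotvec().round(4))
E
python3 - <<'E'
from h import *
from bench import env
o=env.observe(); go(o,(.4718,-.0274,.148)); go(o,(.4718,-.0274,.148),sgn=-1); go(o,(.3,-.45,.46))
E
```

```text
axes x,y,z [[0.275, -0.961, -0.001], [-0.0, 0.001, -1.0], [0.961, 0.275, 0.0]]
p [ 0.1857 -0.6489  0.3021] gap 0.0928 F [ 0.39 -0.13 -0.76] t 0.1
shift in tool mm [-518.6  154.6  446. ] rotvec [-1.238  -1.164  -1.1652]
axes x,y,z [[0.275, -0.961, -0.001], [-0.0, 0.001, -1.0], [0.961, 0.275, 0.0]]
p [ 0.1857 -0.6489  0.3021] gap 0.0928 F [ 0.39 -0.13 -0.76] t 0.1
shift in tool mm [-518.6  154.6  446. ] rotvec [-1.1792  1.2542  1.2529]
axes x,y,z [[0.275, -0.961, -0.001], [-0.0, 0.001, -1.0], [0.961, 0.275, 0.0]]
p [ 0.1857 -0.6489  0.3021] gap 0.0928 F [ 0.39 -0.13 -0.76] t 0.1
shift in tool mm [-159.9 -157.7  164.6] rotvec [-1.238  -1.164  -1.1652]
```

```bash
sed -i 's/z=np.array(\[0,0,-1.\]); y=np.cross(z,xs)/y=np.array([0,0,-1.]); z=np.cross(xs,y)/' h.py
python3 -m handwheel '[[0,-20,0,0,-0.15,0,52],[0,-20,0,0,-0.15,0,52],[0,-20,0,0,-0.15,0,52],[0,-20,0,0,-0.15,0,52],[0,-20,0,0,-0.15,0,52],[0,-20,0,0,-0.15,0,52],[0,-20,0,0,-0.15,0,52],[0,-20,0,0,-0.15,0,52]]' 20
python3 - <<'E'
from h import *
from bench import env
o=env.observe(); go(o,(.4718,-.0274,.46))
E
```

```text
time_s: 0.9
position: [0.1858, -0.6489, 0.4632]
ee_rot: [0.707, -0.706, 0.03, -0.03]
contact_force: [-0.2, 0.2, 0.1]
finger_gap: 0.0518
axes x,y,z [[0.996, -0.086, -0.0], [-0.0, 0.001, -1.0], [0.086, 0.996, 0.001]]
p [ 0.1858 -0.6489  0.4632] gap 0.0518 F [-0.2   0.21  0.14] t 0.9
shift in tool mm [231.7   3.5 643.7] rotvec [-6.00e-04 -3.04e-01 -1.00e-04]
```

```bash
python3 -m handwheel '[[0,0,0,0,-0.15,0,52],[0,0,0,0,-0.15,0,52],[25,0,33,0,0,0,52],[25,0,33,0,0,0,52],[25,0,33,0,0,0,52],[25,0,33,0,0,0,52],[25,0,33,0,0,0,52],[25,0,33,0,0,0,52]]'
python3 -m handwheel '[[25,0,33,0,0,0,52],[25,0,33,0,0,0,52],[25,0,33,0,0,0,52],[25,0,33,0,0,0,52],[25,0,33,0,0,0,52],[25,0,33,0,0,0,52],[25,0,33,0,0,0,52],[25,0,33,0,0,0,52]]'
python3 - <<'E'
from h import *
from bench import env
o=env.observe(); go(o,(.4718,-.0274,.46))
E
```

```text
time_s: 1.7
position: [0.292, -0.4227, 0.4624]
ee_rot: [0.703, -0.703, -0.073, 0.073]
contact_force: [0.2, 0.1, 0.4]
finger_gap: 0.0521
time_s: 2.5
position: [0.4331, -0.1229, 0.4627]
ee_rot: [-0.703, 0.703, 0.073, -0.073]
contact_force: [0.9, -1.1, -0.5]
finger_gap: 0.0519
axes x,y,z [[0.978, 0.206, 0.0], [0.0, -0.0, -1.0], [-0.206, 0.978, -0.0]]
p [ 0.4331 -0.1229  0.4627] gap 0.0519 F [ 0.94 -1.07 -0.55] t 2.5
shift in tool mm [57.6  2.7 85.5] rotvec [ 0.0001 -0.0103  0.0001]
```

```bash
python3 -m handwheel '[[29,0,42,0,-0.01,0,52],[28,0,42,0,0,0,52],[0,40,0,0,0,0,52],[0,40,0,0,0,0,52],[0,40,0,0,0,0,52],[0,40,0,0,0,0,52],[0,40,0,0,0,0,52],[0,30,0,0,0,0,52]]'
python3 -m handwheel '[[0,0,0,0,0,0,52],[0,0,0,0,0,0,52]]'
python3 - <<'E'
from h import *
from bench import env
import cv2
o=env.observe(); go(o,(.4718,-.0274,.160))
for n in("scene","top"):
    d=env.get_image(n); np.savez(f"{n}1.npz",**d); im=d["image"][:,:,::-1]
    c=im[110:270,250:410] if n=="top" else im[120:280,120:280]
    cv2.imwrite(f"pics/{n}1.png",cv2.resize(c,None,fx=3.7,fy=3.7,interpolation=cv2.INTER_CUBIC))
E
```

```text
time_s: 3.3
position: [0.4695, -0.0318, 0.2299]
ee_rot: [0.703, -0.703, -0.076, 0.078]
contact_force: [0.0, -0.6, 0.2]
finger_gap: 0.052
time_s: 3.5
position: [0.4703, -0.0319, 0.2336]
ee_rot: [0.703, -0.703, -0.077, 0.077]
contact_force: [0.8, -0.1, 1.2]
finger_gap: 0.052
axes x,y,z [[0.976, 0.216, -0.0], [-0.0, 0.0, -1.0], [-0.216, 0.976, 0.0]]
p [ 0.4703 -0.0319  0.2336] gap 0.052 F [ 0.85 -0.1   1.2 ] t 3.5
shift in tool mm [ 2.5 73.6  4.1] rotvec [-0.     -0.0002 -0.0001]
```

View pics/scene1.png

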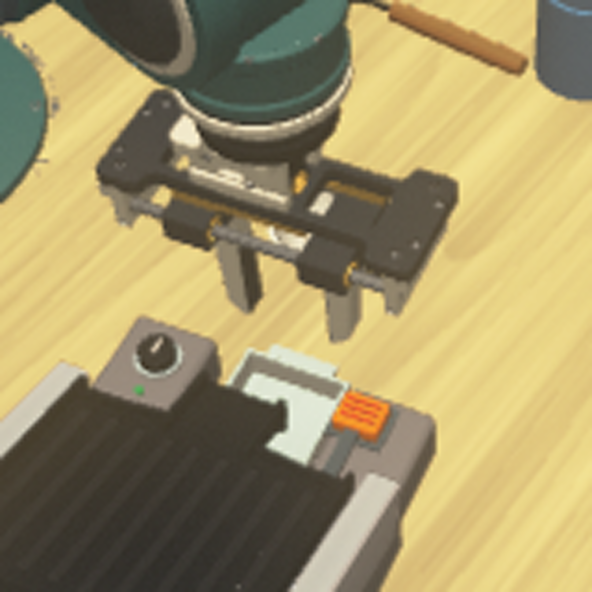

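View pics/top1.png

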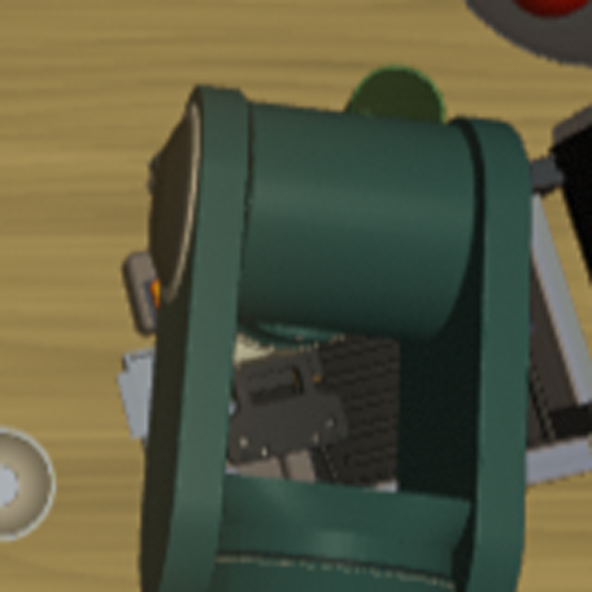

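Run:
```python
from h import *
S=dict(np.load("scene1.npz"))
def pj(X):
    c=S["K"]@(S["R"]@X+S["t"]); u,v=c[:2]/c[2]; return ((u-120)*3.7).round(0),((v-120)*3.7).round(0)
p=np.array([.4703,-.0319,.1496]);x=np.array([.976,.216,0]);z=np.array([-.216,.976,0])
for s in(1,-1):
    for off in(26,30,34.75,43.5):
        print(s*off,[pj(p+s*off/1000*x+k*.0075*z) for k in(-1,1)])
# depth on fingertip front face
for a,b in((333,320),(347,315),(340,310),(236,290),(252,285),(240,295)):
    q=dep(S,120+a/3.7,120+b/3.7); d=q-p; print(a,b,q.round(4),"grill-y off",(d@x*1000).round(1),"z off",(d@z*1000).round(1))
```

```text
26 [(np.float64(327.0), np.float64(341.0)), (np.float64(338.0), np.float64(322.0))]
30 [(np.float64(333.0), np.float64(343.0)), (np.float64(344.0), np.float64(324.0))]
34.75 [(np.float64(341.0), np.float64(345.0)), (np.float64(351.0), np.float64(327.0))]
43.5 [(np.float64(354.0), np.float64(350.0)), (np.float64(364.0), np.float64(331.0))]
-26 [(np.float64(250.0), np.float64(314.0)), (np.float64(261.0), np.float64(296.0))]
-30 [(np.float64(244.0), np.float64(312.0)), (np.float64(255.0), np.float64(294.0))]
-34.75 [(np.float64(237.0), np.float64(310.0)), (np.float64(248.0), np.float64(292.0))]
-43.5 [(np.float64(224.0), np.float64(306.0)), (np.float64(235.0), np.float64(288.0))]
333 320 [ 0.5029 -0.0328  0.1738] grill-y off 31.6 z off -7.9
347 315 [ 0.5112 -0.0295  0.1813] grill-y off 40.4 z off -6.5
340 310 [ 0.5068 -0.0303  0.1837] grill-y off 36.0 z off -6.3
236 290 [ 0.4405 -0.0467  0.171 ] grill-y off -32.3 z off -8.0
252 285 [ 0.4442 -0.0368  0.1682] grill-y off -26.6 z off 0.9
240 295 [ 0.4411 -0.0448  0.1646] grill-y off -31.3 z off -6.3
```

```bash
python3 -m handwheel '[[3,20,4,0,0,0,56],[0,20,0,0,0,0,56],[0,15,0,0,0,0,56],[0,8,0,0,0,0,56],[0,4,0,0,0,0,56],[0,0,0,0,0,0,56],[0,0,0,0,0,0,56]]'
python3 - <<'E'
from h import *
from bench import env
import cv2
o=env.observe(); go(o,(.4725,-.0275,.138))
for n in("scene",):
    d=env.get_image(n); np.savez(f"{n}2.npz",**d); im=d["image"][:,:,::-1]
    c=im[170:270,150:270]
    cv2.imwrite(f"pics/{n}2.png",cv2.resize(c,None,fx=6,fy=6,interpolation=cv2.INTER_CUBIC))
E
```

```text
time_s: 4.3
position: [0.4725, -0.0274, 0.1666]
ee_rot: [-0.703, 0.703, 0.077, -0.077]
contact_force: [0.6, -0.1, -1.1]
finger_gap: 0.0561
axes x,y,z [[0.976, 0.216, 0.001], [0.001, -0.0, -1.0], [-0.216, 0.976, -0.0]]
p [ 0.4725 -0.0274  0.1666] gap 0.0561 F [ 0.64 -0.14 -1.09] t 4.3
shift in tool mm [-0.1 28.6 -0.1] rotvec [ 0.0003 -0.0002  0.0009]
```

View pics/scene2.png

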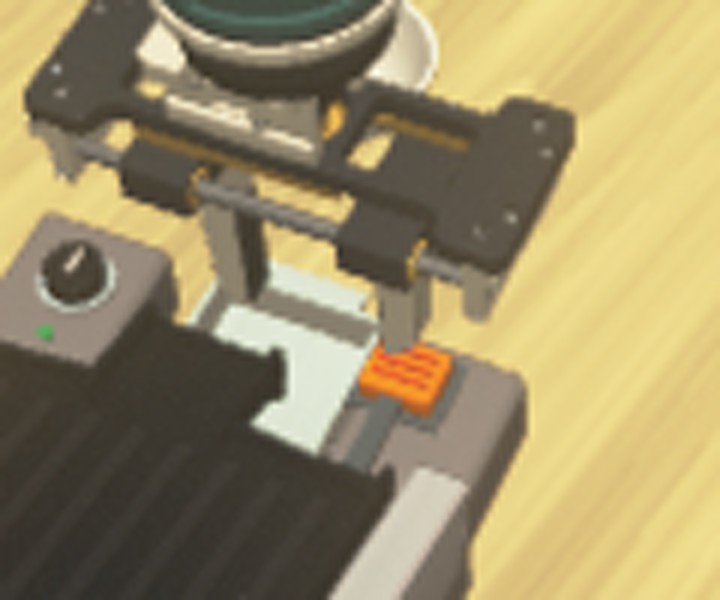

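The key finger is right above the cap: its tip is at about (400,350) and the cap centre at (406,372). The other finger, at about (240,298), is over the tray in front of the spout. I'll shift 2 mm towards the plate and press.

```bash
python3 -m handwheel '[[0,6,-2,0,0,0,56],[0,6,0,0,0,0,56],[0,4,0,0,0,0,56],[0,4,0,0,0,0,56],[0,4,0,0,0,0,56],[0,3,0,0,0,0,56],[0,1,0,0,0,0,56]]'
python3 -m handwheel '[[0,0,0,0,0,0,56],[0,0,0,0,0,0,56]]'
python3 - <<'E'
from h import *
from bench import env
import cv2
o=env.observe(); go(o,(.4725,-.0275,.138))
for n in("scene",):
    d=env.get_image(n); np.savez(f"{n}3.npz",**d); im=d["image"][:,:,::-1]
    c=im[170:270,150:270]
    cv2.imwrite(f"pics/{n}3.png",cv2.resize(c,None,fx=6,fy=6,interpolation=cv2.INTER_CUBIC))
E
```

```text
time_s: 5.05
position: [0.4728, -0.0292, 0.1381]
ee_rot: [0.703, -0.703, -0.077, 0.077]
contact_force: [-8.5, 1.5, 17.5]
finger_gap: 0.0557
time_s: 5.25
position: [0.4727, -0.0292, 0.1382]
ee_rot: [0.703, -0.703, -0.077, 0.077]
contact_force: [-6.1, 0.7, 8.1]
finger_gap: 0.0559
axes x,y,z [[0.976, 0.216, 0.0], [0.0, 0.0, -1.0], [-0.216, 0.976, 0.0]]
p [ 0.4727 -0.0292  0.1382] gap 0.0559 F [-6.1   0.74  8.08] t 5.25
shift in tool mm [0.1 0.2 1.7] rotvec [-0.0001 -0.0002  0.0002]
```

View pics/scene3.png

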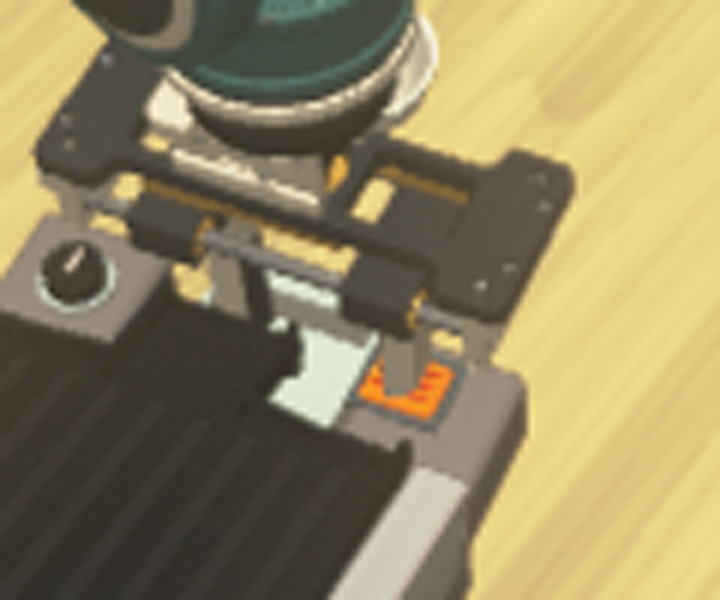

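The plate has popped: its front corner went from (393,480) to (410,450), and the spout is at the finger. The key is flush with its surround. I'll push a hair deeper to confirm the key is on its stop, and shift slightly sideways to ease the side load.

```bash
python3 -m handwheel '[[-0.5,0.5,0,0,0,0,56],[0,0,0,0,0,0,56],[0,0,0,0,0,0,56]]'
python3 - <<'E'
from h import *
from bench import env
import cv2
T=[]
for i in range(4):
    d=env.get_image("scene" if i else "top"); o=env.observe(); print(np.round(o["contact_force"],1),np.round(o["position"],4),np.round(o["torque"],2),o["finger_gap"].__round__(4))
S3=dict(np.load("scene3.npz")); S0=dict(np.load("scene0.npz"))
im=d["image"][:,:,::-1]; cv2.imwrite("pics/scene4.png",cv2.resize(im[150:350,80:280],None,fx=3,fy=3,interpolation=cv2.INTER_CUBIC))
print("diff vs 3",np.abs(d["image"].astype(int)-S3["image"])[200:300,90:240].mean())
x=np.array([.976,.216,0]);z=np.array([-.216,.976,0]);k=np.array([.505,-.020,.064])
for D in(S0,S3,d):
    hsv=cv2.cvtColor(D["image"],cv2.COLOR_RGB2HSV); m=(hsv[...,0]<18)&(hsv[...,1]>180)&(hsv[...,2]>120)
    w=np.zeros_like(m); w[222:245,203:232]=1
    v,u=np.nonzero(m&w); P=np.array([dep(D,a,b) for a,b in zip(u,v)]); print("orange n",len(P),"z med",np.median(P[:,2]).round(4), "z p80",np.percentile(P[:,2],80).round(4))
E
```

```text
time_s: 5.6
position: [0.4726, -0.0292, 0.1382]
ee_rot: [0.703, -0.703, -0.077, 0.076]
contact_force: [-4.2, 2.8, 10.7]
finger_gap: 0.0555
[-3.5  1.4 12. ] [ 0.4726 -0.0292  0.1382] [ 0.44  0.33 -0.05] 0.0559
[-4.4  2.2 12.1] [ 0.4726 -0.0292  0.1382] [ 0.41  0.32 -0.09] 0.056
[-4.2  2.8 11.8] [ 0.4726 -0.0292  0.1382] [ 0.45  0.29 -0.07] 0.0558
[-3.3  2.5 12.5] [ 0.4726 -0.0292  0.1381] [ 0.43  0.32 -0.09] 0.0561
diff vs 3 0.9124444444444444
orange n 116 z med 0.0649 z p80 0.0662
orange n 61 z med 0.0546 z p80 0.0557
orange n 58 z med 0.0544 z p80 0.0556
```

View pics/scene4.png

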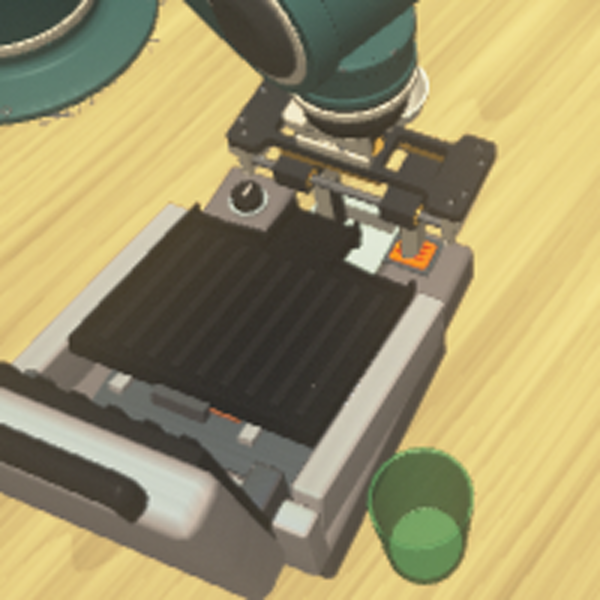

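Run:
```python
from bench import env
print(env.job_done()); o=env.observe(); print(o["contact_force"],o["position"],o["time_s"])
```

```text
the job is handed in; nothing more can be done
None
the job is handed in; nothing more can be done
```

The plate is popped loose and held back by one finger, with the release key still pressed down by the other. I handed the job in at about 5.8 s on the robot clock.

**Key:** It sits 10.3 mm lower than at the start. A further 0.5 mm of commanded travel raised the vertical force from 8 N to 12 N with no motion, so it is on its stop.

**Plate:** It popped out square on its rails, and its spout appears to rest against the finger. It looked the same in two pictures about 0.5 s apart. The tool reads about 2–3 N in the plate's direction, a little above the 0.5–1 N expected from its weight.

**Less certain:**
- **Side force:** There is 3–4 N of sideways force on the tool, probably friction on the key. It was 6 N before I shifted the tool 0.5 mm to ease it.
- **Position spread:** The two cameras disagreed by up to about 5 mm on the key's position. I took a value between them, and the pictures showed the finger landing on the key.
- **Pop distance:** I did not measure how far the plate came out. From the finger's position I expected about 20 mm.
- **Drip tray and other objects:** I saw nothing disturbed in the pictures but did not measure their positions again. The fingertips stayed about 54 mm above the worktop, clear of the 26 mm tray.

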